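# Lock up the slide cabinet

### The job

Lock up the small blue slide cabinet: with the fingertips push both of its open drawers fully shut, and only then push the red locking slide on its top all the way across to the right, to the end with the green dot. Do not lift the cabinet or shove it out of place, and leave everything else where it stands, including the two small white boxes on top of the cabinet.

Things in the scene. Friction and masses are not known exactly. Their poses are not given: they have to be found in the camera images.
- slide_cabinet: Blue bench-top cabinet for microscope slides, 90 (x) x 170 (y) x 70 (z) mm without its drawer fronts, 3 to 4 kg, loose on rubber feet (a push above about 15 N can shift it). Origin: centre of its underside. z up; the front with two white drawers side by side faces its own -x (to the robot); its +y is its left seen from the robot. A 0.18 m high analyser stands close on its left, a shelf 0.4 m up over its rear.
- left_drawer (a joint): Opening of the left drawer in m: 0 is fully shut (front panel against the cabinet), 0.06 is fully open towards the cabinet's -x. Slides with about 1 N of friction, stays where it is left, hard stop at 0.
- right_drawer (a joint): Opening of the right drawer in m: 0 is fully shut (front panel against the cabinet), 0.06 is fully open towards the cabinet's -x. Slides with about 1 N of friction, stays where it is left, hard stop at 0.
- left_drawer_front (a point): Centre of the outer face of the left drawer's flat white front panel (80 mm wide along the cabinet's y, 56 mm high, from 8 to 64 mm above the worktop, 8 mm thick). The point moves with the drawer; its axes are the cabinet's: its outward normal is -x. Shut, it lies at (-0.053, +0.0415, 0.036) m in the cabinet's frame.
- right_drawer_front (a point): Centre of the outer face of the right drawer's flat white front panel (80 mm wide along the cabinet's y, 56 mm high, from 8 to 64 mm above the worktop, 8 mm thick). The point moves with the drawer; its axes are the cabinet's: its outward normal is -x. Shut, it lies at (-0.053, -0.0415, 0.036) m in the cabinet's frame.
- lock_slide (a joint): Position of the red locking slide in m: 0 is unlocked (left end of its track, by the red dot), 0.06 is locked (right end, by the green dot), moving along the cabinet's -y. About 1 N of friction; stays where it is left; hard stops at both ends.
- lock_slide_top (a point): Centre of the top of the red locking slide's thumb block, 94 mm above the worktop. The block is 22 mm (cabinet x) x 24 mm (cabinet y), 20 mm high, on a thin foot 44 mm long in y, its top 5 mm above the cabinet's top. It runs on the front of the cabinet's top, along x = -0.027 m of the cabinet's frame, from y = +0.030 to y = -0.030. Axes as the cabinet's.
- coverglass_box2: Small white square box, 27 x 27 x 16 mm, standing on the right rear of the cabinet's top. Origin: centre of its underside. To be left alone.
- coverglass_box: Small white square box, 27 x 27 x 16 mm, standing on the left rear of the cabinet's top. Origin: centre of its underside. To be left alone.
- slide_box: Blue flat box, 92 x 99 x 36 mm, on the worktop left of the cabinet. Origin: centre of its underside. To be left alone.
- stain_jar: Jar with purple content and white cap, 53 mm across, 100 mm high, on the worktop left of the cabinet. Origin: centre of its underside. To be left alone.
- oil_bottle: Small bottle with black cap, 26 mm across, 66 mm high, on the worktop left of the cabinet. Origin: centre of its underside. To be left alone.
- marker: White marker pen with blue cap, 13 x 125 x 14 mm, lying on the worktop to the left. Origin: centre of its underside. To be left alone.
- tally_counter: Round white hand counter, 43 x 64 x 31 mm, on the worktop to the left. Origin: centre of its underside. To be left alone.

How it is judged (in metres and radians):
On the way, in this order (a step that is already met when the one before it is completed fails the run):
1. both drawers are fully shut while the lock is still open (value of joint each of left_drawer, right_drawer below 0.003 m and value of joint lock_slide below 0.03 m), for 0.2 s.
2. the locking slide is pushed across to its locked end, the drawers still shut (value of joint each of left_drawer, right_drawer below 0.003 m and value of joint lock_slide above 0.055 m), for 0.2 s.
At the end, for the whole second after the job is handed in: Both drawers within 3 mm of fully shut, the locking slide within 5 mm of its locked end, the cabinet upright, at rest and within 25 mm of where it started; the two things on the cabinet within 30 mm and all other things within 15 mm of where they started (all of step 2 and linear speed of slide_cabinet below 0.01 m/s and distance of slide_cabinet from where it was at the start of the episode below 0.025 m and angle between slide_cabinet's own z axis and vertical below 0.05 rad and distance of each of coverglass_box2, coverglass_box from where it was at the start of the episode below 0.03 m and distance of each of slide_box, stain_jar, oil_bottle, marker, tally_counter from where it was at the start of the episode below 0.015 m); the robot touches nothing.
It fails at once if the cabinet is shoved more than 25 mm (distance of slide_cabinet from where it was at the start of the episode above 0.025 m).
It fails at once if the cabinet is lifted or tipped (height (world z) of slide_cabinet above 0.008 m or angle between slide_cabinet's own z axis and vertical above 0.1 rad).
It fails at once if a bystander is moved, lifted or carried off (distance of any of coverglass_box2, coverglass_box from where it was at the start of the episode above 0.03 m or distance of any of slide_box, stain_jar, oil_bottle, marker, tally_counter from where it was at the start of the episode above 0.015 m).
It also fails if it takes over 42 s, if anything falls off the work surface, if the arm or the gripper's body presses on something with over 40 N, if the wrist force passes 120 N, or if a joint passes its speed limit or range.

### The arm

A 6-joint arm with a two-finger parallel gripper is mounted at the origin on a cart in front of the work surface, level with it; the furniture and walls round the work are solid. World frame = base frame: x ahead of the robot, y to its left, z up, the work surface at z = 0. Lengths are in mm, angles in rad, forces in N, time in s.
With the tool pointing down it reaches from about 400 to 925 mm from the base axis. Payload 12.5 kg.
Tool frame: the origin (TCP) lies midway between the tips of the shut fingers; the grasp point (between the pads) lies 19 mm behind it; z points along the fingers, y is the line along which they close (so a half turn about z gives the same grasp; the last joint's range is limited). The gripper opens to 95 mm and grips with 3 to 60 N. Pads are 20 mm wide; open, the fingers measure 119 mm over their backs; the gripper's body (75 mm by 180 mm) begins 59 mm behind the grasp point.
Start: joints at [1.21, 0.491, 1.559, -0, 1.092, -0.106], TCP at [157.515, 604.846, 185.661] pointing down, gripper open.
Joint ranges: [-3.1, 3.1], [-0.84, 2.19], [0.05, 2.79], [-1.13, 4.28], [0.06, 2.93], [-2.69, 2.69]. Speed limits (rad/s): [2.22, 2.22, 2.79, 3.14, 3.14, 3.14].

### API

Orientations are given as [roll, pitch, yaw] about the fixed x, y, z axes, in that order (R = Rz(yaw) Ry(pitch) Rx(roll)).
In Python, from cell import state, read_camera, camera_info, env gives the robot as it stands.
- The arm moves only by the tool move_arm, never from a script. Its argument "commands" is a list of rows, each a list of 3 entries, a list of its own where there are three numbers: the shift along the world's x, y, z in cm, then the turn, a rotation vector about the world's x, y, z in degrees, then the opening, from 0 (shut) to 1 (fully open). A call has 1 to 10 rows; each row shifts and turns the commanded pose from where the row before left it; what a row does not reach is not made up. A row lasts 1/10 s, in which the tool goes at most 50 mm and 8.59 degrees, less where a joint would pass 70% of its speed; a pose out of reach is approached as far as the arm can. A call with a gripper value outside its range is refused whole. The fingers move at their own pace and stop on an object; the grip force is fixed at half the most. Time passes only in rows, so rows that do not move let the fingers close. It gives the time, the measured TCP pose, the force, the opening and the grip force at its end, in the units of the state.
- state(): the state, without advancing time (a new reading comes with each control period).
- read_camera(name): name is "scene" or "top"; returns the picture (420x560x3 uint8, blue, green, red); there is no depth.
- camera_info(name): a dict with "K" (3x3 intrinsics, pixels), "cam_to_world" (4x4, takes a point from camera to world coordinates). Camera axes: x right, y down, z forward; pixel columns grow to the right and rows downward; lengths in mm; the calibration is good to about 2 mm. A picture is of the moment at which its call begins. camera_info takes no time and is no camera call.
- env.job_done(): hands the job in; it is judged then, once.
The state is a dict: "t": time; "joints": joint angles; "qvel": joint speeds; "tau": joint torques, N m; "eef_pos": TCP position; "tcp_rot": TCP orientation; "ft_force": force on the tool from outside, world axes, zero at the start; "moment": the same for the moment, N m; "opening": opening from 0.0 (shut) to 1.0 (fully open); "grip_force": force on a finger pad.
Only numpy, scipy, OpenCV 4.12 (cv2) and the standard library are available. Lean on these libraries where they do the work, as an engineer would, in place of code of your own. Each camera call takes 0.05 s, during which the arm holds its last target. There are 200 camera calls.

## Working session

There is one attempt and no reset: what is moved stays moved. The work goes in short steps, Python scripts to look and compute and a tool call to move; the robot and the scene stay as the last step left them, time stands still between calls to the robot, and variables do not carry over. Pictures are saved under pics/ and viewed, at most 10 in all, crops included, and the job is handed in when it is done.

Besides the shell and the picture viewer there is one more tool, called after "Emit:" as name(argument=value, ...), one argument or row to a line, values as JSON. move_arm: Moves the arm, as the interface text tells. Its arguments: {"type":"object","properties":{"commands":{"type":"array"}},"required":["commands"]}

```bash
mkdir -p pics; python3 - <<'E'
from cell import *
import cv2
for n in("scene","top"):
    cv2.imwrite(f"pics/{n}0.png",read_camera(n)); c=camera_info(n); print(n,c["K"],c["cam_to_world"])
print(state())
E
```

```text
scene [[475.91897755   0.         284.2229036 ]
 [  0.         475.91897755 210.55984831]
 [  0.           0.           1.        ]] [[-8.83858026e-01 -3.60589077e-01  2.97943799e-01  1.31265701e+02]
 [-4.67695184e-01  6.91481122e-01 -5.50558873e-01  7.29306852e+02]
 [-7.49699711e-03 -6.25962759e-01 -7.79816914e-01  1.09906159e+03]
 [ 0.00000000e+00  0.00000000e+00  0.00000000e+00  1.00000000e+00]]
top [[537.79467745   0.         283.00122461]
 [  0.         537.79467745 207.1001473 ]
 [  0.           0.           1.        ]] [[ 3.47170477e-01 -8.40969930e-01  4.15020766e-01 -2.20766768e+02]
 [-9.37801219e-01 -3.11907776e-01  1.52454627e-01 -2.48631287e+02]
 [ 1.23844701e-03 -4.42134726e-01 -8.96947797e-01  1.66095534e+03]
 [ 0.00000000e+00  0.00000000e+00  0.00000000e+00  1.00000000e+00]]
{'t': 0.1, 'joints': array([ 1.21039319e+00,  4.91509147e-01,  1.55938753e+00,  5.57121483e-06,
        1.09169769e+00, -1.05631867e-01]), 'qvel': array([ 0.00065895, -0.00277223,  0.00124858, -0.00153417,  0.00228969,
        0.00038098]), 'tau': array([ 2.57519918e-03, -6.13632345e+01, -2.58608794e+01,  6.93835085e-02,
        4.69712913e-02, -9.70201609e-05]), 'eef_pos': array([157.42497577, 604.59873861, 185.11440391]), 'tcp_rot': array([-3.14059704e+00, -1.10530658e-04,  2.88681875e+00]), 'ft_force': array([0.63571279, 0.67319912, 0.55147576]), 'moment': array([-0.03742208,  0.00232187,  0.0371401 ]), 'grip_force': 0.0, 'opening': 1.0017968120545158}
```

View pics/scene0.png

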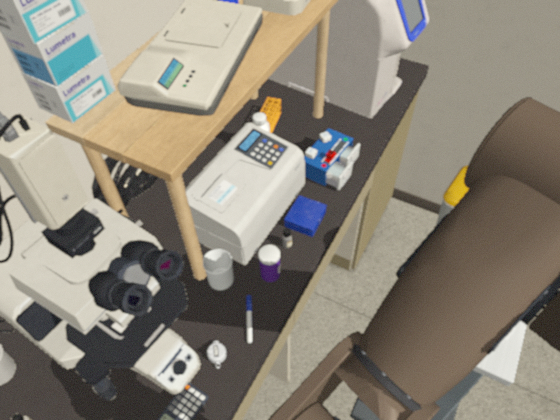

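View pics/top0.png

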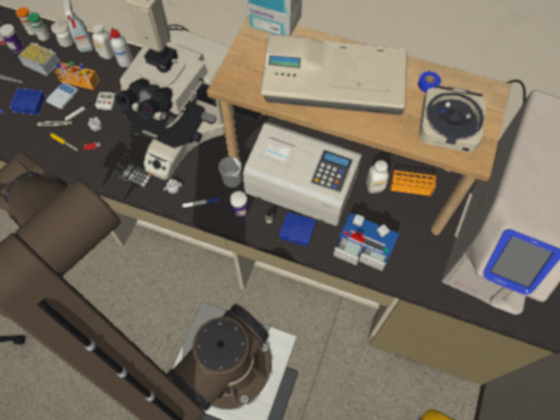

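The scene view has the cabinet at about (330,158), with the red slide at (332,155). In the top view it is at about (367,240), with the drawers sticking out at (347,252) and (375,260). I'll zoom in on both.

```bash
cat > h.py <<'E'
import numpy as np,cv2
from cell import *
def ray(n,u,v,z):
    c=camera_info(n);T=np.array(c["cam_to_world"]);d=T[:3,:3]@np.linalg.inv(c["K"])@[u,v,1]
    return (T[:3,3]+d*(z-T[2,3])/d[2])[:2].round(1)
E
python3 - <<'E'
import cv2,numpy as np
a=cv2.imread("pics/scene0.png")[120:195,295:370];b=cv2.imread("pics/top0.png")[205:280,325:400]
f=lambda i:cv2.resize(i,None,fx=5.3,fy=5.3,interpolation=cv2.INTER_CUBIC)
cv2.imwrite("pics/z0.png",np.hstack([f(a),f(b)]))
from h import *
for n,x0,y0,x1,y1 in(("scene",290,115,370,200),("top",325,200,400,280)):
    im=cv2.imread(f"pics/{n}0.png");h=cv2.cvtColor(im,cv2.COLOR_BGR2HSV);M=np.zeros(im.shape[:2],np.uint8);M[y0:y1,x0:x1]=1
    red=((h[...,0]<8)|(h[...,0]>172))&(h[...,1]>150)&(h[...,2]>90)&(M>0)
    k,l,s,c=cv2.connectedComponentsWithStats(red.astype(np.uint8))
    for i in range(1,k): print(n,s[i],c[i].round(1),ray(n,*c[i],85))
E
```

```text
scene [325 151  11  11  67] [329.7 155.9] [ 496.1 -236.3]
scene [323 165   2   2   3] [323.3 165.3] [ 496.4 -191.6]
top [346 232   2   3   4] [346.2 233. ] [ 492.2 -202. ]
top [351 233  14   9  76] [357.8 236.7] [ 492.8 -240.1]
```

View pics/z0.png

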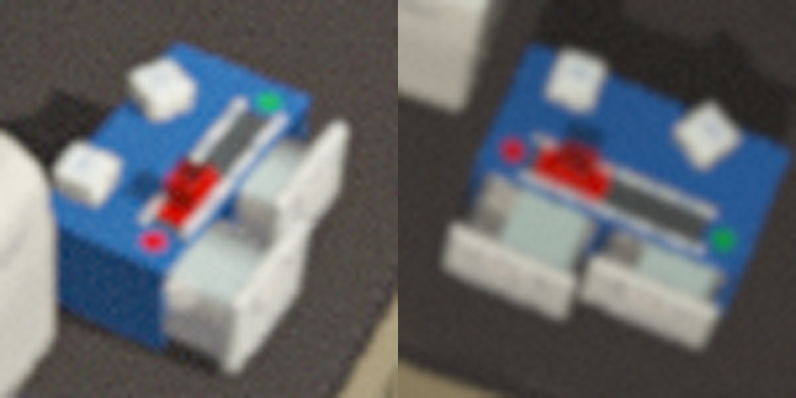

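```bash
python3 - <<'E'
from h import *
S=lambda u,v:(u/5.307+295,v/5.307+120); T=lambda u,v:((u-398)/5.307+325,v/5.307+205)
P={"reddot":((153,241),(512,150),70),"greendot":((269,103),(723,240),70),"RL":((55,200),(530,45),70),"RR":((178,42),(790,150),70),"FR":((308,97),None,70),"FL":((165,270),(475,190),70),
"LDl":((235,308),(447,232),64),"LDr":((307,228),(577,285),64),"RDl":((270,222),(588,262),64),"RDr":((347,125),(712,318),64),"boxL":((88,158),(577,68),86),"boxR":((162,82),(708,125),86),
"LDbotl":((235,370),(447,262),8),"slideTop":((197,180),(572,150),94)}
for k,(s,t,z) in P.items(): print(k,ray("scene",*S(*s),z),t and ray("top",*T(*t),z))
c=[ray("scene",*S(*P["greendot"][0]),70),ray("scene",*S(*P["reddot"][0]),70)]
E
```

```text
reddot [ 500.3 -205.6] [ 498.4 -202.6]
greendot [ 487.2 -340.4] [ 486.2 -338.4]
RL [ 563.9 -209.3] [ 569.8 -191.9]
RR [ 557.5 -364.7] [ 557.  -360.8]
FR [ 468.7 -355.8] None
FL [ 484.9 -188.2] [ 465.5 -189.5]
LDl [ 440.3 -185.1] [ 436.2 -181.8]
LDr [ 428.9 -260.9] [ 430.8 -264.8]
RDl [ 449.5 -255.6] [ 447.2 -266.8]
RDr [ 440.9 -350.4] [ 438.7 -345.9]
boxL [ 555.4 -233.8] [ 556.9 -224. ]
boxR [ 544.6 -311.4] [ 548.  -309.1]
LDbotl [ 437.6 -190.4] [ 440.2 -185.6]
slideTop [ 489.8 -238.5] [ 500.  -236.9]
```

```bash
python3 - <<'E'
from h import *
for k,n,u,v,z in [("analyser FR top","top",330,218,150),("an FRtop hi","top",330,200,180),("an scene","scene",303,165,150),("an scene FR corner","scene",250,250,150),("an FL top","top",246,180,150),
("shelf FL","top",213,92,400),("shelf FR","top",495,172,400),("micro base front","top",155,172,60),("eyepiece","top",128,115,300),("eyepiece s","scene",110,290,300),("ocular s","scene",165,265,300),("jar","top",238,200,100),("edge","top",300,275,0),("beaker","top",230,172,80)]: print(k,ray(n,u,v,z))
E
```

```text
analyser FR top [ 493.7 -141.6]
an FRtop hi [ 537.9 -124.6]
an scene [ 523.4 -107.8]
an scene FR corner [509.9 204.5]
an FL top [528.  153.3]
shelf FL [643.2 287.6]
shelf FR [ 661.1 -534.8]
micro base front [493.2 481.5]
eyepiece [539.5 540.1]
eyepiece s [640.1 490.1]
ocular s [581.  396.1]
jar [474.7 163. ]
edge [ 336.8 -103.2]
beaker [572.6 234.3]
```

Emit:
move_arm(
  commands=[
    [[2.4,-3.4,0.2],[0,0,-8],0],
    [[2.4,-3.4,0.2],[0,0,-8],0],
    [[2.4,-3.4,0.2],[0,0,-8],0],
    [[2.4,-3.4,0.2],[0,0,-8],0],
    [[2.4,-3.4,0.2],[0,0,-8],0],
    [[2.4,-3.4,0.2],[0,0,-8],0],
    [[2.4,-3.4,0.2],[0,0,-8],0],
    [[2.4,-3.4,0.2],[0,0,-8],0],
    [[1,-3.5,0],[0,0,-8],0],
    [[1,-3.5,0],[0,0,-8],0],
  ],
)

```text
t: 1.1
eef_pos: [369.9, 261.3, 201.5]
tcp_rot: [-3.141, 0.0, 1.484]
ft_force: [0.4, 0.8, -0.1]
opening: 0.217
grip_force: 0.0
```

Emit:
move_arm(
  commands=[
    [[1,-3.5,0],[0,0,0],0],
    [[1,-3.5,0],[0,0,0],0],
    [[1,-3.5,0],[0,0,0],0],
    [[1,-3.5,0],[0,0,0],0],
    [[1,-3.5,0],[0,0,0],0],
    [[1,-3.5,0],[0,0,0],0],
    [[-0.4,-3.9,0],[0,0,0],0],
    [[-0.4,-3.9,0],[0,0,0],0],
    [[-0.4,-3.9,0],[0,0,0],0],
    [[-0.4,-3.9,0],[0,0,0],0],
  ],
)

```text
t: 2.1
eef_pos: [413.0, -104.6, 201.6]
tcp_rot: [-3.142, -0.0, 1.491]
ft_force: [0.8, 0.2, 1.1]
opening: 0.005
grip_force: 0.0
```

Emit:
move_arm(
  commands=[
    [[-0.4,-3.9,0],[0,0,0],0],
    [[-0.4,-3.9,0],[0,0,0],0],
    [[-0.4,-3.9,0],[0,0,0],0],
    [[0,0,-4],[0,0,0],0],
    [[0,0,-4],[0,0,0],0],
    [[0,0,-4],[0,0,0],0],
    [[0,0,-4],[0,0,0],0],
    [[0,0,0],[0,0,0],0],
  ],
)

```text
t: 2.9
eef_pos: [399.5, -218.8, 38.1]
tcp_rot: [-3.135, -0.004, 1.49]
ft_force: [-0.8, 0.0, 0.5]
opening: 0.003
grip_force: 0.0
```

Emit:
move_arm(
  commands=[
    [[1,-0.1,0],[0,0,0],0],
    [[1,-0.1,0],[0,0,0],0],
    [[0.6,-0.05,0],[0,0,0],0],
    [[0.6,-0.05,0],[0,0,0],0],
    [[0.6,-0.05,0],[0,0,0],0],
    [[0.6,-0.05,0],[0,0,0],0],
    [[0.6,-0.05,0],[0,0,0],0],
    [[0.3,0,0],[0,0,0],0],
  ],
)

```text
t: 3.7
eef_pos: [455.1, -224.7, 41.7]
tcp_rot: [3.141, 0.0, 1.491]
ft_force: [0.0, 0.1, -0.2]
opening: 0.008
grip_force: 0.0
```

Emit:
move_arm(
  commands=[
    [[0.15,0,0],[0,0,0],0],
    [[0.1,0,0],[0,0,0],0],
  ],
)

```text
t: 3.9
eef_pos: [457.0, -224.6, 41.6]
tcp_rot: [-3.141, -0.0, 1.491]
ft_force: [-0.7, 0.1, -0.5]
opening: 0.006
grip_force: 0.0
```

```bash
python3 - <<'E'
import cv2,numpy as np
from h import *
a=read_camera("scene")[100:200,285:385];b=read_camera("top")[195:295,315:415]
f=lambda i:cv2.resize(i,None,fx=4,fy=4,interpolation=cv2.INTER_CUBIC)
cv2.imwrite("pics/z1.png",np.hstack([f(a),f(b)]))
E
```

```text
(no output)
```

View pics/z1.png

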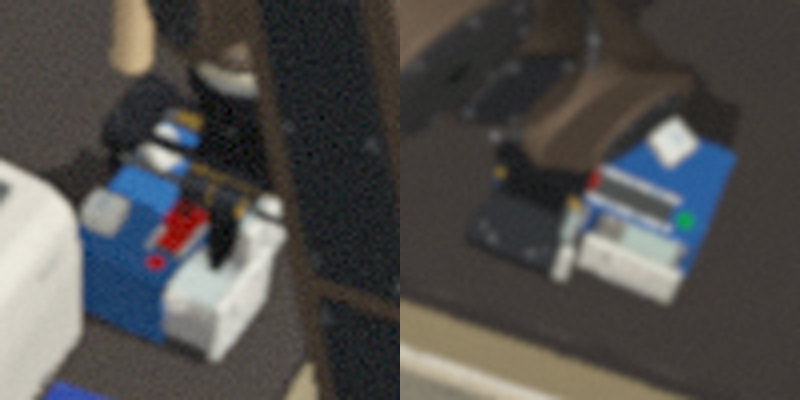

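```bash
cat >> h.py <<'E'
def proj(n,p):
    c=camera_info(n);T=np.linalg.inv(np.array(c["cam_to_world"]));q=np.array(c["K"])@(T[:3,:3]@np.array(p)+T[:3,3]);return q[:2]/q[2]
E
python3 - <<'E'
from h import *
p=state()["eef_pos"]; print(p)
for z in(0,40,100): print((proj("scene",p+[0,0,z])-[285,100])*4)
S=lambda u,v:(u/4+285,v/4+100);T=lambda u,v:((u-400)/4+315,v/4+195)
print("LDl",ray("scene",*S(212,310),64),"LDr",ray("scene",*S(283,232),64)); print("RDl",ray("top",*T(583,248),64),"RDr",ray("top",*T(672,295),64),"LDr",ray("top",*T(560,262),64))
E
```

```text
[ 456.94011503 -224.61089901   41.60261312]
[215.59512917 290.77000001]
[220.01081374 253.76236345]
[227.01167107 195.08852033]
LDl [ 444.5 -185.4] LDr [ 429.3 -284.5]
RDl [ 438.6 -269.2] RDr [ 425.1 -345.9] LDr [ 420.9 -255.5]
```

```bash
python3 - <<'E'
import cv2,numpy as np
from h import *
A=lambda n:np.mean([read_camera(n).astype(float) for _ in range(4)],0).astype(np.uint8)
a=A("scene")[140:192,313:365];b=A("top")[225:277,340:392]
f=lambda i:cv2.resize(i,(400,400),interpolation=cv2.INTER_LANCZOS4)
cv2.imwrite("pics/z2.png",np.hstack([f(a),f(b)]))
print(state()["ft_force"],state()["t"])
E
```

```text
[-0.55873853  0.63827367  0.90571046] 4.4
```

View pics/z2.png

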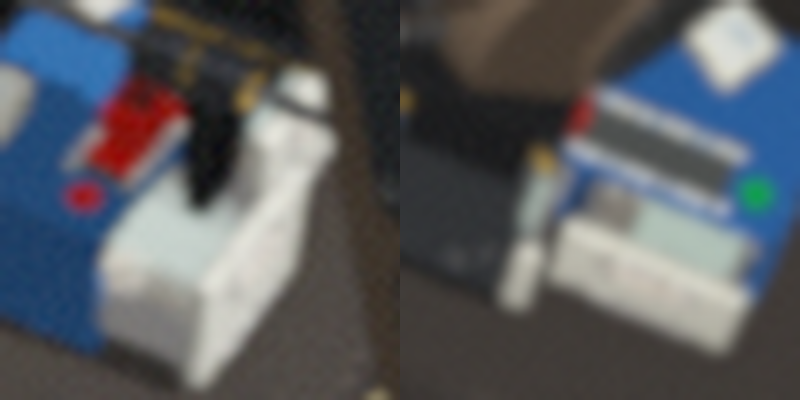

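The drawer has not moved: its outer corner is still at (339.6,177.7) in the scene view. The finger shows inside it, so the fingertip seems to have passed over or through the panel. I'll lift, back off, lower in front of the panel and look at the tip.

Emit:
move_arm(
  commands=[
    [[0,0,3],[0,0,0],0],
    [[0,0,3],[0,0,0],0],
    [[-3,0.3,0],[0,0,0],0],
    [[-3,0.3,0],[0,0,0],0],
    [[0,0,-3],[0,0,0],0],
    [[0,0,-3],[0,0,0],0],
    [[0,0,0],[0,0,0],0],
    [[0,0,0],[0,0,0],0],
  ],
)

```text
t: 5.2
eef_pos: [397.0, -218.6, 41.9]
tcp_rot: [-3.141, -0.001, 1.491]
ft_force: [-0.4, 0.4, 0.3]
opening: 0.003
grip_force: 0.0
```

```bash
python3 - <<'E'
import cv2,numpy as np
from h import *
A=lambda n:np.mean([read_camera(n).astype(float) for _ in range(4)],0).astype(np.uint8)
a=A("scene")[135:195,310:370];b=A("top")[215:275,325:385]
f=lambda i:cv2.resize(i,(400,400),interpolation=cv2.INTER_LANCZOS4)
cv2.imwrite("pics/z3.png",np.hstack([f(a),f(b)]))
p=state()["eef_pos"];print(p)
for z in(0,25,50): print((proj("scene",p+[0,0,z])-[310,135])*400/60,(proj("top",p+[0,0,z])-[325,215])*400/60+[400,0])
E
```

```text
[ 397.22518081 -218.75355921   42.16028136]
[309.51939383 303.65200917] [506.2144667  338.08106777]
[315.77147329 265.56112047] [511.40271513 319.82252249]
[322.19938468 226.39897307] [516.73044608 301.07310869]
```

View pics/z3.png

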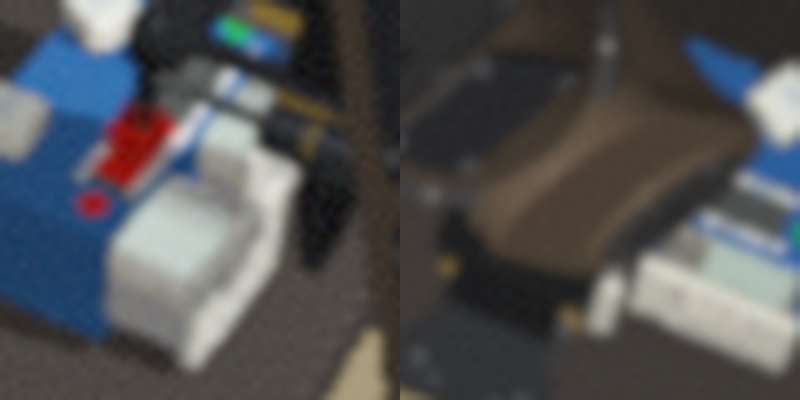

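The tip shows at (315,268) in the crop, about 25 mm above the reported TCP height, so it slid over the top of the panel. I'll go lower and push again.

Emit:
move_arm(
  commands=[
    [[0,0,-1],[0,0,0],0],
    [[0,0,-1],[0,0,0],0],
    [[1,-0.1,0],[0,0,0],0],
    [[0.8,-0.1,0],[0,0,0],0],
    [[0.6,-0.05,0],[0,0,0],0],
    [[0.6,-0.05,0],[0,0,0],0],
    [[0.6,-0.05,0],[0,0,0],0],
  ],
)

```text
t: 6.3
eef_pos: [433.5, -222.1, 21.8]
tcp_rot: [-3.142, 0.0, 1.491]
ft_force: [-1.8, -1.0, -0.3]
opening: 0.004
grip_force: 0.6
```

```bash
python3 - <<'E'
from h import *
for i in range(4):
    read_camera("scene");s=state();print(s["eef_pos"].round(1),s["ft_force"].round(2))
E
```

```text
[ 434.3 -222.4   21.8] [0.67 0.37 0.19]
[ 433.8 -222.3   21.8] [0.17 1.11 0.28]
[ 433.3 -222.1   21.7] [ 0.41 -0.05  0.25]
[ 433.  -222.1   21.7] [0.05 0.19 0.25]
```

Emit:
move_arm(
  commands=[
    [[0.6,-0.05,0],[0,0,0],0],
    [[0.6,-0.05,0],[0,0,0],0],
    [[0.6,-0.05,0],[0,0,0],0],
    [[0.3,0,0],[0,0,0],0],
  ],
)

```text
t: 6.9
eef_pos: [454.8, -223.8, 21.7]
tcp_rot: [3.141, 0.0, 1.491]
ft_force: [-1.1, 0.2, 0.2]
opening: 0.004
grip_force: 0.6
```

```bash
python3 - <<'E'
import cv2,numpy as np
from h import *
A=lambda n:np.mean([read_camera(n).astype(float) for _ in range(4)],0).astype(np.uint8)
a=A("scene")[135:195,310:370];b=A("top")[215:275,325:385]
f=lambda i:cv2.resize(i,(400,400),interpolation=cv2.INTER_LANCZOS4)
cv2.imwrite("pics/z4.png",np.hstack([f(a),f(b)]))
s=state();print(s["eef_pos"],s["ft_force"])
E
```

```text
[ 453.94458371 -223.67368918   21.70004768] [ 1.28390804 -0.22156393  0.08966815]
```

View pics/z4.png

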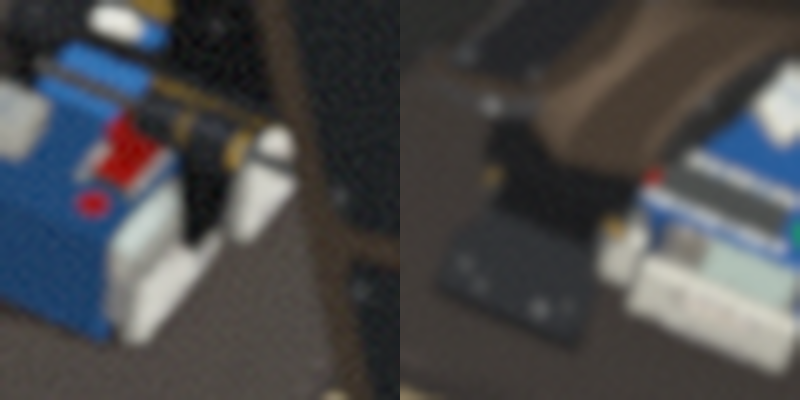

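The left drawer is now moving in. Its corner is at (130,275) in the crop and it is nearly shut, so I'll use small steps and watch the force.

Emit:
move_arm(
  commands=[
    [[0.3,0,0],[0,0,0],0],
    [[0.2,0,0],[0,0,0],0],
    [[0.2,0,0],[0,0,0],0],
  ],
)

```text
t: 7.6
eef_pos: [461.2, -223.7, 21.7]
tcp_rot: [3.142, 0.0, 1.491]
ft_force: [-1.0, -1.7, -0.7]
opening: 0.005
grip_force: 0.5
```

```bash
python3 - <<'E'
from h import *
print(proj("scene",[475,-188,64]),ray("scene",310+.15*132,135+.15*272,64),ray("scene",310+.15*133,135+.15*340,8)); print(state()["ft_force"],state()["eef_pos"])
E
```

```text
[328.95753998 173.43879757] [ 468.8 -180.4] [ 469.  -191.1]
[-1.00228282 -1.74081503 -0.66051988] [ 461.19072587 -223.73173791   21.67846251]
```

Emit:
move_arm(
  commands=[
    [[0.15,0,0],[0,0,0],0],
    [[0.1,0,0],[0,0,0],0],
  ],
)

```text
t: 7.8
eef_pos: [463.7, -223.6, 21.7]
tcp_rot: [3.142, 0.0, 1.491]
ft_force: [-1.3, -0.4, -0.2]
opening: 0.003
grip_force: 0.5
```

Emit:
move_arm(
  commands=[
    [[0.15,0,0],[0,0,0],0],
    [[0.1,0,0],[0,0,0],0],
  ],
)

```text
t: 8.0
eef_pos: [464.6, -223.4, 21.6]
tcp_rot: [-3.139, -0.001, 1.491]
ft_force: [-14.7, -7.1, 6.8]
opening: 0.006
grip_force: 7.0
```

Force has risen to 15 N, so the left drawer is shut. Next I'll back off and push the right one.

Emit:
move_arm(
  commands=[
    [[-2,0.2,0],[0,0,0],0],
    [[-4,0.3,0],[0,0,0],0],
    [[0,-2.8,0],[0,0,0],0],
    [[0,-2.8,0],[0,0,0],0],
    [[0,-2.6,0],[0,0,0],0],
    [[1.2,-0.1,0],[0,0,0],0],
    [[0.8,-0.1,0],[0,0,0],0],
    [[0.8,-0.1,0],[0,0,0],0],
    [[0.8,-0.1,0],[0,0,0],0],
    [[0.6,0,0],[0,0,0],0],
  ],
)

```text
t: 9.0
eef_pos: [448.7, -304.0, 21.6]
tcp_rot: [-3.141, -0.0, 1.492]
ft_force: [-0.4, -0.0, 0.1]
opening: 0.002
grip_force: 0.6
```

Emit:
move_arm(
  commands=[
    [[0.3,0,0],[0,0,0],0],
    [[0.2,0,0],[0,0,0],0],
    [[0.1,0,0],[0,0,0],0],
  ],
)

```text
t: 9.3
eef_pos: [454.0, -304.4, 21.6]
tcp_rot: [-3.141, -0.0, 1.491]
ft_force: [-1.6, 0.4, 0.2]
opening: 0.005
grip_force: 0.5
```

Emit:
move_arm(
  commands=[
    [[0.15,0,0],[0,0,0],0],
    [[0.1,0,0],[0,0,0],0],
  ],
)

```text
t: 9.5
eef_pos: [456.4, -304.6, 21.6]
tcp_rot: [-3.142, -0.0, 1.49]
ft_force: [-2.3, -0.6, 0.1]
opening: 0.005
grip_force: 0.5
```

Emit:
move_arm(
  commands=[
    [[0.1,0,0],[0,0,0],0],
    [[0,0,0],[0,0,0],0],
  ],
)

```text
t: 9.7
eef_pos: [457.3, -304.7, 21.6]
tcp_rot: [-3.141, -0.0, 1.491]
ft_force: [-3.7, -1.0, 0.1]
opening: 0.004
grip_force: 1.4
```

Emit:
move_arm(
  commands=[
    [[0.1,0,0],[0,0,0],0],
  ],
)

```text
t: 9.8
eef_pos: [457.5, -304.6, 21.6]
tcp_rot: [-3.14, -0.001, 1.491]
ft_force: [-12.9, -3.5, 5.0]
opening: 0.007
grip_force: 6.4
```

Both drawers now read as shut by force. I'll back off, lift and check.

Emit:
move_arm(
  commands=[
    [[-2,0.2,0],[0,0,0],0],
    [[-3,2,3],[0,0,0],0],
    [[0,4,4],[0,0,0],0],
    [[0,4,4],[0,0,0],0],
    [[0,4,0],[0,0,0],0],
    [[0,4,0],[0,0,0],0],
    [[0,3,0],[0,0,0],0],
    [[0,0,0],[0,0,0],0],
  ],
)

```text
t: 10.6
eef_pos: [408.3, -99.3, 122.8]
tcp_rot: [3.141, -0.0, 1.493]
ft_force: [0.0, -0.1, -0.3]
opening: 0.0
grip_force: 0.0
```

```bash
python3 - <<'E'
import cv2,numpy as np
from h import *
A=lambda n:np.mean([read_camera(n).astype(float) for _ in range(4)],0).astype(np.uint8)
a=A("scene")[115:195,300:380];b=A("top")[205:285,325:405]
f=lambda i:cv2.resize(i,(400,400),interpolation=cv2.INTER_LANCZOS4)
cv2.imwrite("pics/z5.png",np.hstack([f(a),f(b)]))
print(state()["eef_pos"])
E
```

```text
[ 408.55592632 -102.64715643  122.26030814]
```

View pics/z5.png

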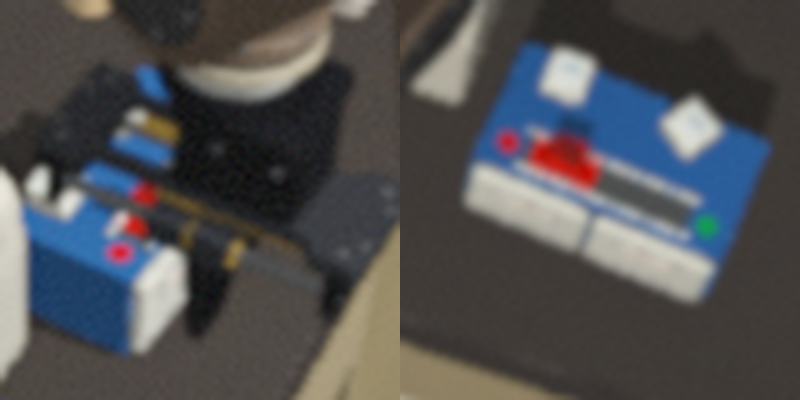

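Both drawers are flush shut at (525,205) and (645,255), and the cabinet has not moved: the green dot is still at (386.6,250.2). Before working on the slide I'll check the fingertip offset and the clearance to the analyser.

```bash
python3 - <<'E'
from h import *
p=state()["eef_pos"]
for z in(-10,0,10,20,30,40): print(z,((proj("scene",p+[0,0,z])-[300,115])*5).round(), end=' ')
print()
for z in(0,40,100,150): print(z,ray("top",(465-398)/5.307+325,108/5.307+205,z),ray("top",(493-398)/5.307+325,205,z),ray("scene",305,180.3,z))
E
```

```text
-10 [196. 373.] 0 [198. 361.] 10 [199. 349.] 20 [201. 337.] 30 [202. 324.] 40 [204. 311.] 
0 [ 547.5 -163.7] [ 627.2 -157.3] [ 550.3 -183.6]
40 [ 529.  -165.8] [ 606.8 -159.5] [ 535.1 -150.4]
100 [ 501.2 -168.8] [ 576.2 -162.8] [ 512.2 -100.5]
150 [ 478.1 -171.4] [ 550.6 -165.5] [493.1 -59. ]
```

Emit:
move_arm(
  commands=[
    [[0,-3.5,0.8],[6,0,0],0],
    [[0,-3.5,0],[6,0,0],0],
    [[0,-3.4,0],[0,0,0],0],
    [[3,0,0],[0,0,0],0],
    [[3,0,0],[0,0,0],0],
    [[3,0,0],[0,0,0],0],
    [[0,0,-2],[0,0,0],0],
    [[0,0,0],[0,0,0],0],
    [[0,0,0],[0,0,0],0],
  ],
)

```text
t: 11.9
eef_pos: [497.9, -205.4, 110.1]
tcp_rot: [-3.123, -0.207, 1.488]
ft_force: [-0.3, 0.3, -0.1]
opening: 0.003
grip_force: 0.0
```

```bash
python3 - <<'E'
import cv2,numpy as np
from h import *
A=lambda n:np.mean([read_camera(n).astype(float) for _ in range(4)],0).astype(np.uint8)
a=A("scene")[115:195,290:370];b=A("top")[195:275,315:395]
f=lambda i:cv2.resize(i,(400,400),interpolation=cv2.INTER_LANCZOS4)
cv2.imwrite("pics/z6.png",np.hstack([f(a),f(b)]))
p=state()["eef_pos"];print(p,state()["tcp_rot"])
p=p+[0,-4.6,0]
for z in(0,10,20,30,): print(z,((proj("scene",p+[0,0,z])-[290,115])*5).round())
E
```

```text
[ 498.49068759 -205.39362103  110.58171689] [-3.12492334 -0.20632778  1.48861883]
0 [179. 200.]
10 [180. 188.]
20 [181. 175.]
30 [182. 163.]
```

View pics/z6.png

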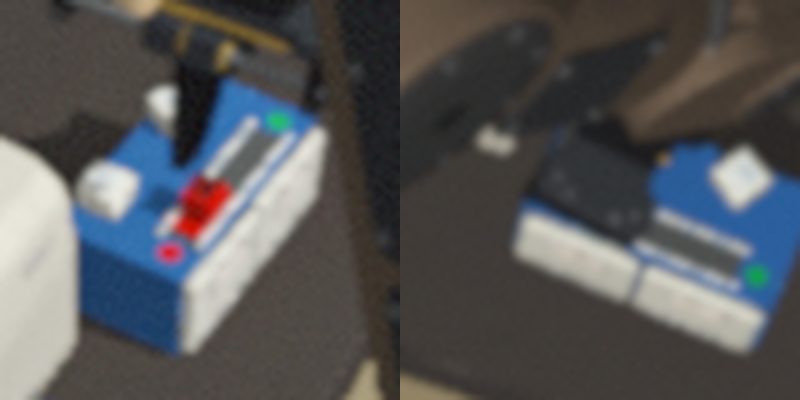

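The tip is at (180,165), about 25 mm above the reported TCP. It stands left of and above the red block at (205,200). I'll descend to a reported z of about 56.

Emit:
move_arm(
  commands=[
    [[0,0,-2],[0,0,0],0],
    [[0,0,-2],[0,0,0],0],
    [[0,0,-1],[0,0,0],0],
    [[0,0,-0.4],[0,0,0],0],
    [[0,0,0],[0,0,0],0],
  ],
)

```text
t: 12.8
eef_pos: [498.5, -205.3, 56.1]
tcp_rot: [-3.124, -0.207, 1.489]
ft_force: [0.6, 0.6, 0.0]
opening: 0.006
grip_force: 0.0
```

Emit:
move_arm(
  commands=[
    [[0,-0.6,0],[0,0,0],0],
    [[0,-0.6,0],[0,0,0],0],
    [[-0.1,-0.6,0],[0,0,0],0],
    [[-0.1,-0.6,0],[0,0,0],0],
  ],
)

```text
t: 13.2
eef_pos: [496.7, -230.1, 56.6]
tcp_rot: [-3.125, -0.206, 1.489]
ft_force: [1.6, 1.1, 0.8]
opening: 0.006
grip_force: 0.6
```

Emit:
move_arm(
  commands=[
    [[-0.1,-0.7,0],[0,0,0],0],
    [[0,-0.7,0],[0,0,0],0],
    [[-0.1,-0.7,0],[0,0,0],0],
    [[0,-0.7,0],[0,0,0],0],
    [[-0.1,-0.6,0],[0,0,0],0],
    [[0,-0.4,0],[0,0,0],0],
  ],
)

```text
t: 13.8
eef_pos: [493.3, -267.9, 56.1]
tcp_rot: [-3.124, -0.207, 1.488]
ft_force: [-0.3, 1.6, 0.5]
opening: 0.005
grip_force: 0.5
```

Emit:
move_arm(
  commands=[
    [[0,-0.3,0],[0,0,0],0],
    [[0,-0.2,0],[0,0,0],0],
    [[0,-0.1,0],[0,0,0],0],
  ],
)

```text
t: 14.1
eef_pos: [493.0, -269.8, 56.2]
tcp_rot: [-3.121, -0.213, 1.488]
ft_force: [4.3, 21.2, 4.5]
opening: 0.004
grip_force: 11.1
```

Force is 21 N at y = -269.8, so it is probably at the end stop. I'll back off, lift clear and look.

Emit:
move_arm(
  commands=[
    [[0,0.6,0],[0,0,0],0],
    [[0,0.6,0],[0,0,0],0],
    [[0,0.2,3],[0,0,0],0],
    [[0,0,4],[0,0,0],0],
    [[-4,0,2],[0,0,0],0],
    [[-4,2,0],[0,0,0],0],
    [[-2,4,0],[0,0,0],0],
    [[0,4,0],[0,0,0],0],
    [[0,4,0],[0,0,0],0],
    [[0,3,0],[0,0,0],0],
  ],
)

```text
t: 15.1
eef_pos: [393.0, -87.6, 146.5]
tcp_rot: [-3.125, -0.206, 1.489]
ft_force: [0.1, 0.5, -1.0]
opening: 0.007
grip_force: 0.0
```

```bash
python3 - <<'E'
import cv2,numpy as np
from h import *
A=lambda n:np.mean([read_camera(n).astype(float) for _ in range(4)],0).astype(np.uint8)
a=A("scene")[115:195,300:380];b=A("top")[205:285,325:405]
f=lambda i:cv2.resize(i,(400,400),interpolation=cv2.INTER_LANCZOS4)
cv2.imwrite("pics/z7.png",np.hstack([f(a),f(b)]))
s=state();print(s["eef_pos"],s["qvel"].round(3))
E
```

```text
[393.68063389 -90.14925678 146.12892633] [0.001 0.    0.003 0.001 0.001 0.001]
```

View pics/z7.png

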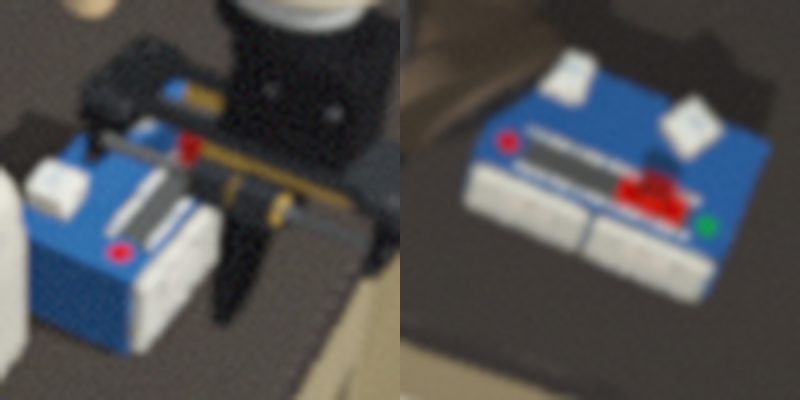

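The slide is now beside the green dot at (655,200). It has moved about 59 mm and hit the stop. The drawers are flush, and the boxes and cabinet are unmoved, with nothing touching.

```bash
python3 -c "
from cell import env
print(env.job_done())"
```

```text
the job is handed in; nothing more can be done
None
```

I pushed both drawers fully shut, then moved the locking slide across to the green-dot end, leaving the cabinet and the two boxes on it in place, and handed the job in; no verdict came back.

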